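# Press the stopper into a stoneware jar

### The arm

A 6-joint arm with a two-finger parallel gripper is mounted at the origin on the work surface. World frame = base frame: x ahead of the robot, y to its left, z up, the work surface at z = 0. Lengths are in m, angles in degrees, forces in N, time in s.
With the tool pointing down it reaches from about 0.275 to 0.825 m from the base axis. Payload 5.2 kg.
Tool frame: the origin (TCP) lies between the finger pads, 19 mm behind the fingertips; this is the grasp point; z points along the fingers, y is the direction in which the jaws open and shut (so a half turn about z gives the same grasp; the last joint's range is limited). The gripper opens to 93 mm and grips with 3 to 60 N. Pads are 15 mm wide; open, the fingers measure 128 mm over their backs; the gripper's body (75 mm by 188 mm) begins 65 mm behind the grasp point.
Start: joints at [56.849, 14.817, 87.949, -0, 77.235, -11.62], TCP at [0.202, 0.512, 0.237] pointing down, gripper open.
Joint ranges: [-179.93, 179.93], [-52.35, 119.4], [10.71, 147.94], [-69.91, 249.91], [12.55, 155.21], [-178.61, 178.61]. Speed limits (degrees/s): [147.25, 147.25, 180, 180, 180, 180].

### API

Orientations are given as [roll, pitch, yaw] about the fixed x, y, z axes, in that order (R = Rz(yaw) Ry(pitch) Rx(roll)).
In Python, from rig import robot gives the robot as it stands.
- The arm moves only by the tool step_arm, never from a script. Its argument "targets" is a list of rows, each a list of 5 numbers: the closure, from -1 (fully open) to 1 (shut), then the shift along the tool's x, y, z in units of 50 mm (1.0 is 50 mm), then the turn about the tool's z in units of 10 degrees (1.0 is 10 degrees). A call has exactly 8 rows; each row is the pose to reach, as a shift and turn from the pose commanded when the call began, along the tool's axes at that moment; what a row does not reach only later rows make up. A row lasts 1/8 s, in which the tool goes at most 62.5 mm and 10.7 degrees, less where a joint would pass 70% of its speed; a pose out of reach is approached as far as the arm can. A call with a gripper value outside its range is refused whole. The fingers move at their own pace and stop on an object; "force" is the grip in N (left out, the last holds). Time passes only in rows, so rows that repeat a pose let the fingers close, or fill a call up. It gives the time, the measured TCP pose, the force and the opening at its end, in the units of the state.
- robot.read_state(): the state, without advancing time (a new reading comes with each control period).
- robot.get_image(name): name is "scene" or "top" or "wrist"; returns a dict with "color" (480x640x3 uint8, red, green, blue), "fx", "fy", "cx", "cy" (pixels), "extrinsics" (4x4, takes a point from world to camera coordinates). Camera axes: x right, y up, looking along -z (the intrinsics and any distortion apply to the point x, -y, -z); pixel columns grow to the right and rows downward; lengths in m; the calibration is good to about 2 mm. A picture is of the moment at which its call begins. There is no depth.
- robot.close_job(): hands the job in, once; it reports no verdict.
The state is a dict: "clock": time; "joint_positions": joint angles; "qd": joint speeds; "joint_torque": joint torques, N m; "ee_pos": TCP position; "tool_rot": TCP orientation; "ft_force": force on the tool from outside, world axes, zero at the start; "wrist_torque": the same for the moment, N m; "gripper_width": finger opening in m.
Only numpy, scipy, OpenCV 4.12 (cv2) and the standard library are available. Lean on these libraries where they do the work, as an engineer would, in place of code of your own. Each camera call takes 0.05 s, during which the arm holds its last target.

### The job

Push the press's clear guard shut until it clicks onto its catch. Then pull the sprung lever down until the cork stopper is fully home on the jar, without forcing it once it has bottomed, ease the lever slowly all the way back up to its rest, and let go. Leave the other pottery alone.

Things in the scene. Friction and masses are not known exactly. Their poses are not given: they have to be found in the camera images.
- press: Grey bench lever press, fixed, 280 deep, 200 wide, 235 tall (mm). Origin: underside of its base below the ram's axis; z up. Its throat opens to its -y, the guard is on its -x side; column at y 90 to 140; head over the jar: x -35 to 35, y -45 to 140, z 150 to 235. Catch post 14 mm square, 105 tall, at x -91, y -103
- lever_hinge (a point): Point on the lever's level hinge axis, which is parallel to the press's x: 190 mm above the base's underside, over the press origin, in the plane in which handle_grip swings. Axes as the press
- handle_grip (a point): Grip point on the lever's handle: a black round bar 24 mm thick, 92 mm long, parallel to the press's x, 170 mm from the hinge axis. On the bar's axis, 60 mm from the plane of the steel lever rod (14 mm thick) at its +x end; free end 26 mm to -x. At rest 85 mm to press -y of the hinge and 147 mm above it. Pulled, it swings to press -y and down; the bar can roll between the pads, tool pointing down
- lever (a joint): Lever angle, rad: 0 at its upper rest stop (60 degrees above level), growing as it is pulled down, lower stop 1.25. Spring: at the handle 2 N at rest, 5 to 6 N at 1 rad; let go, it flies back. The stopper adds 4 to 5 N and is home somewhere from 0.7 to 1.1 rad, where resistance rises steeply. Easing back means slower than 1 rad/s (170 mm/s at the handle) down to 0.15 rad
- ram: Square steel ram with a round foot 38 mm across; the lever moves it down 30 mm per rad. Origin: centre of the foot's underside, 137 mm above the press base's underside at rest. More than 200 N at the ram (about 30 N at the handle beyond the normal pull) chips the jar
- jar: Squat beige stoneware jar, 82 mm across and 58 mm tall, fixed in a nest on a steel table under the ram. Origin: underside of the table disc; the jar's rim is 68 mm above it. The table's height differs from time to time
- stopper_top (a point): Centre of the top of the cork stopper, 54 mm across with an 8 mm flange, standing in the jar's mouth below the ram. Home, its flange lies flat on the rim, this point 76 mm above the jar origin; at the start it stands 8 to 14 mm higher. It is stiff and stays where it is pressed to (25 N)
- stopper (a joint): How far the stopper has been pressed, m: 0 standing 14 mm proud, 0.014 fully home (its stop)
- guard (a joint): Guard angle, rad: 0 shut and seated on its catch (its stop), growing as it swings open to the press's -x. The sprung ball catch stops it at about 0.1 rad; about 4 to 8 N at guard_push carries it over and it snaps to 0 against its stop. Elsewhere it stays where it is left
- guard_hinge (a point): Top end of the guard's upright hinge axis, at press x = -85, y = 60 mm, 145 mm above the base's underside. Its axes turn with the guard
- guard_push (a point): Point at which to push the guard: 105 mm from its hinge axis, 30 mm short of the panel's free edge, 20 mm below its top, mid-thickness (5 mm panel, 8 mm frame). Shut, the panel runs from the hinge to the press's -y, 135 mm long, 110 mm tall. The outer side, to push on, faces this point's own -x
- mug: Bystander: terracotta mug, 80 mm across, 90 mm tall, loose on the table; origin under its centre
- spare_jar: Bystander: stoneware jar with cork lid, 72 mm across, 85 mm tall, loose on the table; origin under its centre
- bowl: Bystander: white bowl, 120 mm across, 50 mm tall, loose on the table; origin under its centre

How it is judged (in metres and radians):
On the way, in this order (a step that is already met when the one before it is completed fails the run):
1. the guard is shut and seated on its catch (value of joint guard below 0.03 rad), for 0.2 s.
2. with the guard shut, the lever presses the stopper home to within 2 mm (value of joint stopper above 0.012 m and value of joint lever above 0.5 rad and value of joint guard below 0.05 rad), for 0.1 s.
3. the lever is back at its upper rest (value of joint lever below 0.06 rad), for 0.2 s.
At the end, for the whole second after the job is handed in: The guard is shut on its catch (below 0.03 rad), the stopper is home to within 2 mm, the lever is released and back at its upper rest (below 0.06 rad), and mug, spare jar and bowl are within 20 mm of where they stood (value of joint guard below 0.03 rad and value of joint stopper above 0.012 m and value of joint lever below 0.06 rad and distance of each of mug, spare_jar, bowl from where it was at the start of the episode below 0.02 m); the robot touches nothing.
It fails at once if the jar is chipped: the ram is forced down with more than 200 N (contact force between ram and anything else above 200 N).
It fails at once if the lever is let fly back: faster than 1 rad/s upwards while pulled more than 0.15 rad (value of joint lever above 0.15 rad and velocity of joint lever below -1 rad/s).
It fails at once if a bystander is disturbed (distance of any of mug, spare_jar, bowl from where it was at the start of the episode above 0.03 m).
It also fails if it takes over 72 s, if anything falls off the work surface, if the arm or the gripper's body presses on something with over 40 N, if the wrist force passes 120 N, or if a joint passes its speed limit or range.

## Working session

There is one attempt and no reset: what is moved stays moved. The work goes in short steps, Python scripts to look and compute and a tool call to move; the robot and the scene stay as the last step left them, time stands still between calls to the robot, and variables do not carry over. Pictures are saved under pics/ and viewed, and the job is handed in when it is done.

Besides the shell and the picture viewer there is one more tool, called after "Request:" as name(argument=value, ...), one argument or row to a line, values as JSON. step_arm: Moves the arm, as the interface text tells. Its arguments: {"type":"object","properties":{"targets":{"type":"array"},"force":{"type":"number"}},"required":["targets"]}

```bash
ls; mkdir -p pics; python3 - <<'E'
from rig import robot
import cv2
s=robot.read_state();print(s)
for n in("scene","top"):
    im=robot.get_image(n);cv2.imwrite(f"pics/{n}0.png",im["color"][:,:,::-1]);print(n,im["fx"],im["fy"],im["cx"],im["cy"],im["extrinsics"].tolist(),[k for k in im])
E
```

```text
pics
{'clock': 0.0, 'joint_positions': array([ 5.68497560e+01,  1.48595300e+01,  8.80108725e+01, -9.44839394e-04,
        7.72359043e+01, -1.16191670e+01]), 'qd': array([-0.01026039,  0.05559931,  0.03859617, -0.0906434 ,  0.0464526 ,
       -0.05763735]), 'joint_torque': array([ 1.42124041e-03, -4.37309539e+01, -2.84006989e+01,  7.21002859e-02,
        4.11331945e-02, -1.66197929e-04]), 'ee_pos': array([0.20154133, 0.51118175, 0.23661659]), 'tool_rot': array([-1.79895686e+02, -2.05085337e-02,  1.58469114e+02]), 'ft_force': array([ 0.19575714,  0.04379533, -0.01249603]), 'wrist_torque': array([ 0.01969227, -0.03869739,  0.01538708]), 'gripper_width': 0.09289271261738585}
scene 449.9219862881959 449.9219862881959 322.0248778142089 239.72493763143092 [[0.6204548186010482, 0.7842275801106282, 0.004787553505523316, -0.40921871111649416], [-0.510549335284141, 0.3992807451903064, 0.7615210192510742, 0.1183023129319891], [0.5952942081993252, -0.47493366812019294, 0.6481225320649149, -1.5159792004151165], [0.0, 0.0, 0.0, 1.0]] ['color', 'fx', 'fy', 'cx', 'cy', 'extrinsics']
top 486.83607800281084 486.83607800281084 319.56214191871516 240.7926270702862 [[-0.006303836524833035, -0.9998723018946716, 0.014684738639782627, 0.030267178351229232], [0.9899870767867954, -0.004169284786245843, 0.1410964381531533, -0.5974822514819045], [-0.1410171955479317, 0.015427150359730248, 0.9898869398025083, -1.5404791990147275], [0.0, 0.0, 0.0, 1.0]] ['color', 'fx', 'fy', 'cx', 'cy', 'extrinsics']
```

View pics/scene0.png

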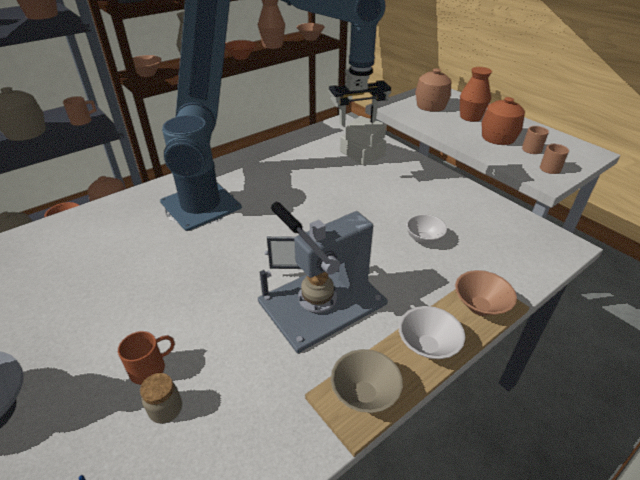

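View pics/top0.png

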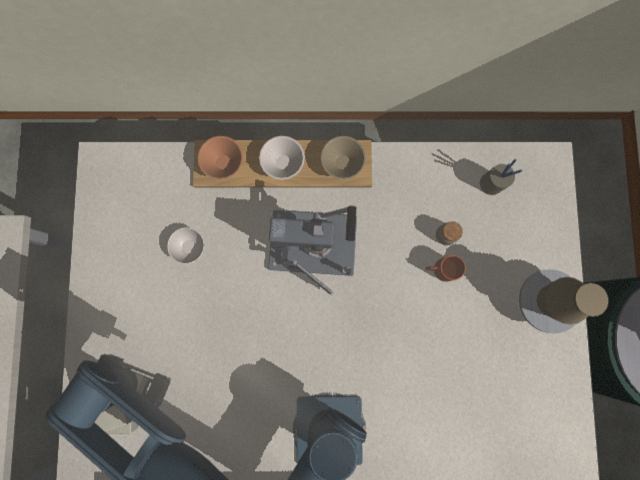

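```bash
python3 - <<'E'
import cv2
a=cv2.imread("pics/top0.png")[190:310,250:380];cv2.imwrite("pics/t1.png",cv2.resize(a,None,fx=5,fy=5,interpolation=2))
a=cv2.imread("pics/scene0.png")[190:360,240:400];cv2.imwrite("pics/s1.png",cv2.resize(a,None,fx=3.5,fy=3.5,interpolation=2)) 
E
```

```text
(no output)
```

View pics/t1.png

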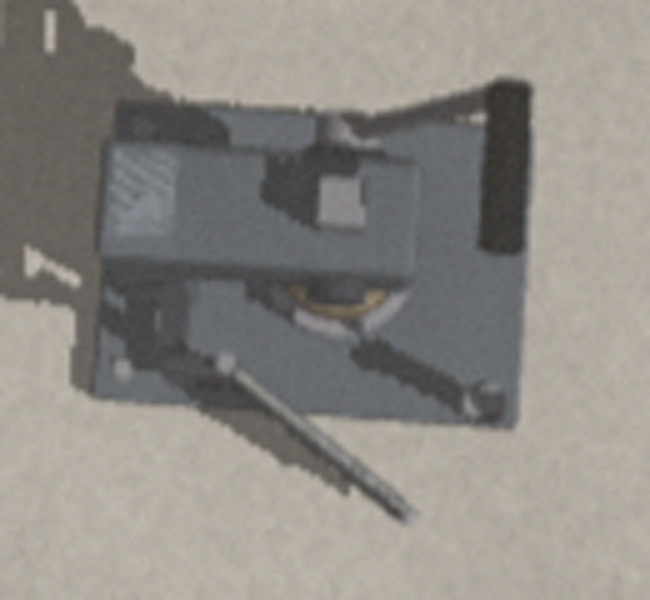

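View pics/s1.png

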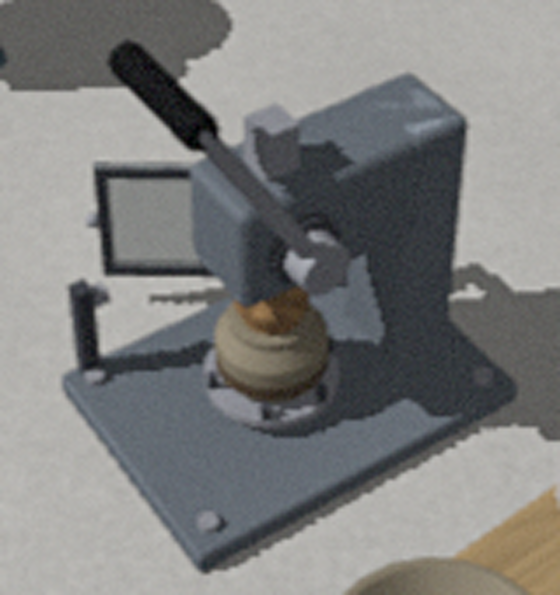

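```bash
cat > h.py <<'E'
import numpy as np
from rig import robot
TOP=dict(f=486.83607800281084,c=(319.56214191871516,240.7926270702862),E=np.array([[-0.006303836524833035,-0.9998723018946716,0.014684738639782627,0.030267178351229232],[0.9899870767867954,-0.004169284786245843,0.1410964381531533,-0.5974822514819045],[-0.1410171955479317,0.015427150359730248,0.9898869398025083,-1.5404791990147275]]))
SC=dict(f=449.9219862881959,c=(322.0248778142089,239.72493763143092),E=np.array([[0.6204548186010482,0.7842275801106282,0.004787553505523316,-0.40921871111649416],[-0.510549335284141,0.3992807451903064,0.7615210192510742,0.1183023129319891],[0.5952942081993252,-0.47493366812019294,0.6481225320649149,-1.5159792004151165]]))
def ray(c,u,v):
    R=c['E'][:,:3];t=c['E'][:,3];d=R.T@np.array([(u-c['c'][0])/c['f'],-(v-c['c'][1])/c['f'],-1.]);return -R.T@t,d
def onz(c,u,v,z):
    o,d=ray(c,u,v);return o+d*(z-o[2])/d[2]
def proj(c,p):
    q=c['E'][:,:3]@np.asarray(p)+c['E'][:,3];return c['c'][0]+c['f']*q[0]/-q[2],c['c'][1]-c['f']*q[1]/-q[2]
T=lambda u,v:(250+u/5,190+v/5)
S=lambda u,v:(240+u/3.5,190+v/3.5)
E
python3 - <<'E'
from h import *
m=[(-.091,-.103),(-.085,.060),(.066,-.085),(-.026,-.085)]
w=[onz(TOP,*T(490,392),.105),onz(TOP,*T(227,360),.145),onz(TOP,*T(511,84),.342),onz(TOP,*T(500,247),.342)]
z=[.105,.145,.337,.337]
for a in w:print(a.round(4))
M=np.array([complex(*a) for a in m]);W=np.array([complex(a[0],a[1]) for a in w])
Mc=M-M.mean();Wc=W-W.mean();r=(Wc*Mc.conj()).sum();ya=np.angle(r)
o=W.mean()-np.exp(1j*ya)*M.mean()
print("origin",o,"yaw",np.degrees(ya),"scale",abs(r)/(abs(Mc)**2).sum())
print((W-o-np.exp(1j*ya)*M).round(4))
def wp(x,y,z):
    q=o+np.exp(1j*ya)*complex(x,y);return np.array([q.real,q.imag,z])
def sh(n,x,y,z):
    p=wp(x,y,z);a=proj(TOP,p);b=proj(SC,p);print(n,p.round(4),((a[0]-250)*5,(a[1]-190)*5),((b[0]-240)*3.5,(b[1]-190)*3.5))
sh('grip',0,-.085,.337);sh('free',-.026,-.085,.337);sh('end+',.066,-.085,.337);sh('post',-.091,-.103,.105);sh('hinge',-.085,.06,.145)
sh('head',.035,-.045,.235);sh('head',.035,.14,.235)
# guard free edge top
f=onz(TOP,*T(408,518),.145);q=(complex(f[0],f[1])-o)*np.exp(-1j*ya);d=q-complex(-.085,.06);print("free edge press",q,abs(d),"angle",np.angle(d/(-1j)))
E
```

```text
[ 0.5019 -0.0595  0.105 ]
[0.5187 0.102  0.145 ]
[ 0.6458 -0.0555  0.342 ]
[ 0.5583 -0.0484  0.342 ]
origin (0.5954730378768718+0.03413329106461817j) yaw -5.912977253854533 scale 0.9619431443289997
[ 0.0076-0.0005j  0.0016-0.0005j -0.0066+0.0017j -0.0026-0.0006j]
grip [ 0.5867 -0.0504  0.337 ] (np.float64(502.35260810004235), np.float64(195.26067397282887)) (np.float64(145.49933384675924), np.float64(79.9000519155872))
free [ 0.5609 -0.0477  0.337 ] (np.float64(498.0375842257996), np.float64(243.54825585742773)) (np.float64(124.67036450616513), np.float64(57.6823427252466))
end+ [ 0.6524 -0.0572  0.337 ] (np.float64(513.1961473421825), np.float64(73.91527604833257)) (np.float64(201.90822047514612), np.float64(140.06991526153035))
post [ 0.4943 -0.0589  0.105 ] (np.float64(489.3387414013617), np.float64(404.2053261065652)) (np.float64(79.73209949835353), np.float64(282.6816256516448))
hinge [0.5171 0.1026 0.145 ] (np.float64(226.09081108115134), np.float64(362.5886546870328)) (np.float64(277.2766059459918), np.float64(166.36055723709362))
head [ 0.6257 -0.0142  0.235 ] (np.float64(424.52512125115106), np.float64(157.87017113873958)) (np.float64(237.3925363056454), np.float64(218.58373445447228))
head [0.6447 0.1698 0.235 ] (np.float64(103.53485938683605), np.float64(126.30209172721678)) (np.float64(472.79651323413964), np.float64(120.73806926242202))
free edge press (-0.1671689788038179-0.057955306427184855j) 0.14375394043988274 angle -0.6084479292722383
```

```bash
cat >> h.py <<'E'
m=[(-.091,-.103),(-.085,.060),(.066,-.085),(-.026,-.085)]
w=[onz(TOP,*T(486,402),.105),onz(TOP,*T(227,362),.145),onz(TOP,*T(511,84),.342),onz(TOP,*T(500,249),.342)]
M=np.array([complex(*a) for a in m]);W=np.array([complex(a[0],a[1]) for a in w])
Mc=M-M.mean();Wc=W-W.mean();r=(Wc*Mc.conj()).sum();ya=np.angle(r)
o=W.mean()-np.exp(1j*ya)*M.mean()
def wp(x,y,z):
    q=o+np.exp(1j*ya)*complex(x,y);return np.array([q.real,q.imag,z])
def pp(p):
    q=(complex(p[0],p[1])-o)*np.exp(-1j*ya);return np.array([q.real,q.imag,p[2]])
from scipy.spatial.transform import Rotation as Ro
def rel(x,y,z):
    s=robot.read_state();R=Ro.from_euler('xyz',s['tool_rot'],degrees=True).as_matrix()
    print('pressTCP',pp(s['ee_pos']).round(4),'yaw',s['tool_rot'].round(2),'F',s['ft_force'].round(1),'t',s['clock'])
    print('units',(R.T@(wp(x,y,z)-s['ee_pos'])/.05).round(3),'turn',((s['tool_rot'][2]-(180+np.degrees(ya)))/10).round(3))
E
python3 - <<'E'
from h import *
print(o,np.degrees(ya),(W-o-np.exp(1j*ya)*M).round(4))
rel(-.20,-.025,.24)
E
```

```text
(0.5938454962914128+0.03438685704061788j) -6.481813743228121 [ 0.0039+0.0008j  0.0013-0.0016j -0.004 +0.002j  -0.0012-0.0012j]
pressTCP [-0.4436  0.4295  0.2367] yaw [-1.7990e+02 -2.0000e-02  1.5847e+02] F [-0.  -0.3 -0.1] t 0.1
units [-7.065 -7.514 -0.057] turn -1.505
```

Request:
step_arm(
  targets=[
    [1, -0.8, -0.85, 0, -0.3],
    [1, -1.6, -1.7, 0, -0.6],
    [1, -2.4, -2.55, 0, -0.9],
    [1, -3.2, -3.4, 0, -1.2],
    [1, -4.0, -4.25, 0, -1.5],
    [1, -4.8, -5.1, 0, -1.5],
    [1, -5.6, -5.95, 0, -1.5],
    [1, -6.4, -6.8, 0, -1.5],
  ],
  force=40,
)

```text
clock: 1.1
ee_pos: [0.3749, 0.0761, 0.2374]
tool_rot: [180.0, 0.0, 173.5]
ft_force: [0.2, -0.3, -0.2]
gripper_width: 0.0176
```

```bash
python3 - <<'E'
from h import *
rel(-.20,-.025,.134)
E
```

```text
pressTCP [-0.2223  0.0167  0.2374] yaw [1.7999e+02 2.0000e-02 1.7346e+02] F [ 0.2 -0.3 -0.2] t 1.1
units [-0.446 -0.835  2.069] turn -0.005
```

Request:
step_arm(
  targets=[
    [1, -0.2, -0.4, 0.3, 0],
    [1, -0.4, -0.83, 0.6, 0],
    [1, -0.44, -0.83, 0.9, 0],
    [1, -0.44, -0.83, 1.2, 0],
    [1, -0.44, -0.83, 1.5, 0],
    [1, -0.44, -0.83, 1.8, 0],
    [1, -0.44, -0.83, 2.06, 0],
    [1, -0.44, -0.83, 2.06, 0],
  ],
)

```text
clock: 2.1
ee_pos: [0.391, 0.0343, 0.1336]
tool_rot: [180.0, -0.1, 173.5]
ft_force: [-0.2, -0.0, -0.0]
gripper_width: 0.0006
```

```bash
python3 - <<'E'
from h import *
import cv2
rel(-.0965,-.025,.134)
for n in("scene","wrist"):
    cv2.imwrite(f"pics/{n}2.png",robot.get_image(n)["color"][:,:,::-1])
E
```

```text
pressTCP [-0.2016 -0.0229  0.1336] yaw [ 1.7999e+02 -1.4000e-01  1.7347e+02] F [-0.2 -0.  -0. ] t 2.1
units [-2.101 -0.039 -0.014] turn -0.005
```

View pics/scene2.png

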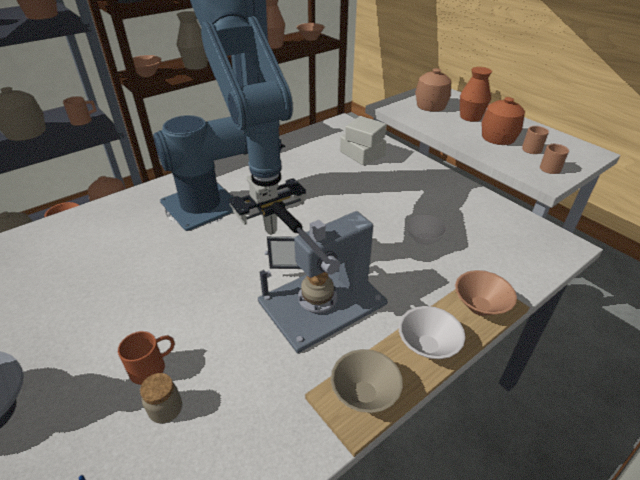

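View pics/wrist2.png

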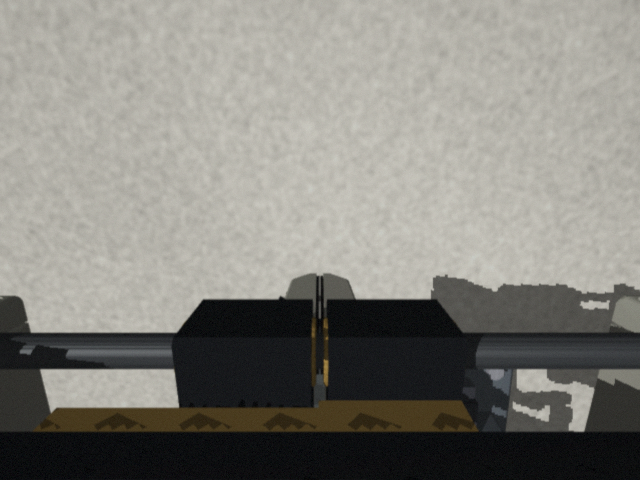

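Request:
step_arm(
  targets=[
    [1, -0.2, 0, 0, 0],
    [1, -0.4, 0, 0, 0],
    [1, -0.6, 0, 0, 0],
    [1, -0.8, 0, 0, 0],
    [1, -1.0, 0, 0, 0],
    [1, -1.2, 0, 0, 0],
    [1, -1.4, 0, 0, 0],
    [1, -1.6, 0, 0, 0],
  ],
)

```text
clock: 3.2
ee_pos: [0.4719, 0.025, 0.1344]
tool_rot: [-180.0, -0.0, 173.5]
ft_force: [-0.4, 0.1, -0.1]
gripper_width: 0.0008
```

Request:
step_arm(
  targets=[
    [1, -0.05, 0, 0, 0],
    [1, -0.1, 0, 0, 0],
    [1, -0.15, 0, 0, 0],
    [1, -0.2, 0, 0, 0],
    [1, -0.25, 0, 0, 0],
    [1, -0.3, 0, 0, 0],
    [1, -0.35, 0, 0, 0],
    [1, -0.35, 0, 0, 0],
  ],
)

```text
clock: 4.2
ee_pos: [0.489, 0.0231, 0.1345]
tool_rot: [180.0, 0.0, 173.5]
ft_force: [0.0, 0.5, 0.1]
gripper_width: 0.0003
```

```bash
python3 - <<'E'
from h import *
import cv2
rel(-.0965,-.025,.134)
for n in("scene","top"):
    a=robot.get_image(n)["color"][:,:,::-1]
    a=a[190:310,250:380] if n=="top" else a[190:310,220:400]
    cv2.imwrite(f"pics/{n}3.png",cv2.resize(a,None,fx=4,fy=4,interpolation=2))
E
```

```text
pressTCP [-0.1029 -0.0231  0.1345] yaw [1.8000e+02 2.0000e-02 1.7347e+02] F [0.  0.5 0.1] t 4.2
units [-0.127 -0.038  0.01 ] turn -0.005
```

View pics/scene3.png

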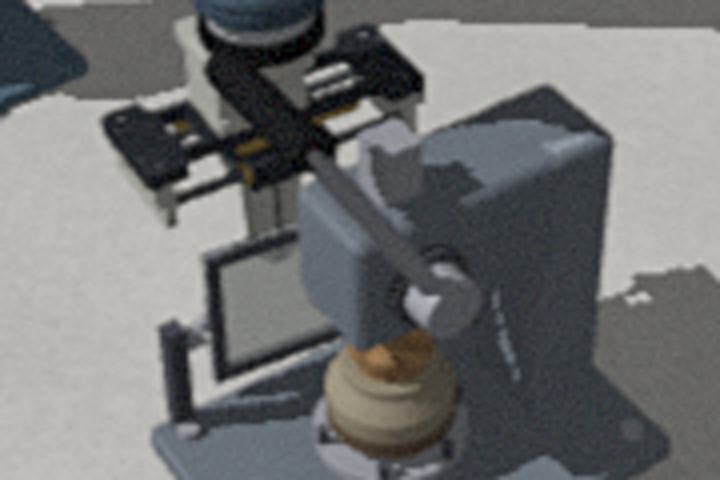

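View pics/top3.png

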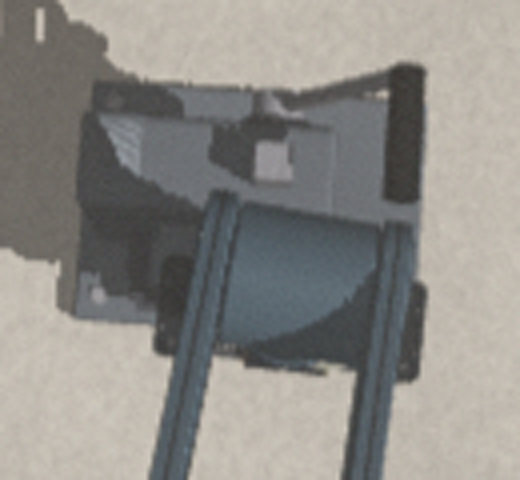

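Request:
step_arm(
  targets=[
    [1, -0.02, 0, 0, 0],
    [1, -0.04, 0, 0, 0],
    [1, -0.06, 0, 0, 0],
    [1, -0.08, 0, 0, 0],
    [1, -0.1, 0, 0, 0],
    [1, -0.11, 0, 0, 0],
    [1, -0.12, 0, 0, 0],
    [1, -0.12, 0, 0, 0],
  ],
)

```text
clock: 5.3
ee_pos: [0.4918, 0.0226, 0.1343]
tool_rot: [-180.0, -0.3, 173.5]
ft_force: [-10.5, 0.6, 9.3]
gripper_width: 0.0005
```

```bash
python3 - <<'E'
from h import *
import cv2
rel(-.0965,-.025,.134)
for n in("scene",):
    a=robot.get_image(n)["color"][:,:,::-1]
    a=a[230:310,250:370] 
    cv2.imwrite(f"pics/{n}4.png",cv2.resize(a,None,fx=6,fy=6,interpolation=2))
E
```

```text
pressTCP [-0.1    -0.0232  0.1343] yaw [-179.97   -0.34  173.48] F [-10.5   0.6   9.3] t 5.3
units [-0.071 -0.036  0.006] turn -0.004
```

View pics/scene4.png

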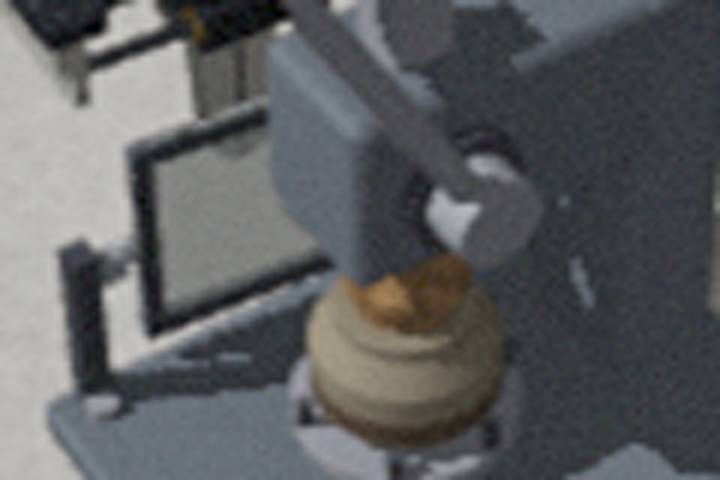

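```bash
python3 - <<'E'
from h import *
for th in(0,.05,.1,.15):
  for z in (.145,.035):
    p=wp(-.085-.135*np.sin(th),.06-.135*np.cos(th),z);b=proj(SC,p);print(th,z,(b[0]-250)*6,(b[1]-230)*6)
for z in(.105,):
    b=proj(SC,wp(-.091,-.103,z));print('post',(b[0]-250)*6,(b[1]-230)*6)
E
```

```text
0 0.145 136.05091106989096 153.7833971405786
0 0.035 152.72743635890606 339.5614998666881
0.05 0.145 128.93912505453272 144.23239927602134
0.05 0.035 145.98129816186497 329.89203566882827
0.1 0.145 122.63080159421986 134.49497020300367
0.1 0.035 139.98591454525683 320.02861829640165
0.15 0.145 117.13387945212548 124.60067783438262
0.15 0.035 134.74942127255747 310.0009403111882
post 75.93744577907341 239.9291973611398
```

Request:
step_arm(
  targets=[
    [1, -0.01, 0, 0, 0],
    [1, -0.02, 0, 0, 0],
    [1, -0.03, 0, 0, 0],
    [1, -0.04, 0, 0, 0],
    [1, -0.04, 0, 0, 0],
    [1, -0.04, 0, 0, 0],
    [1, -0.04, 0, 0, 0],
    [1, -0.04, 0, 0, 0],
  ],
)

```text
clock: 6.35
ee_pos: [0.4939, 0.0223, 0.1344]
tool_rot: [-180.0, -0.3, 173.5]
ft_force: [-10.0, -0.2, 8.2]
gripper_width: 0.0003
```

```bash
python3 - <<'E'
from h import *
import cv2
rel(-.0965,-.025,.134)
for n in("scene",):
    a=robot.get_image(n)["color"][:,:,::-1]
    a=a[230:310,250:370] 
    cv2.imwrite(f"pics/{n}5.png",cv2.resize(a,None,fx=6,fy=6,interpolation=2))
E
```

```text
pressTCP [-0.0979 -0.0233  0.1344] yaw [-179.96   -0.32  173.48] F [-10.   -0.2   8.2] t 6.35
units [-0.029 -0.034  0.007] turn -0.004
```

View pics/scene5.png

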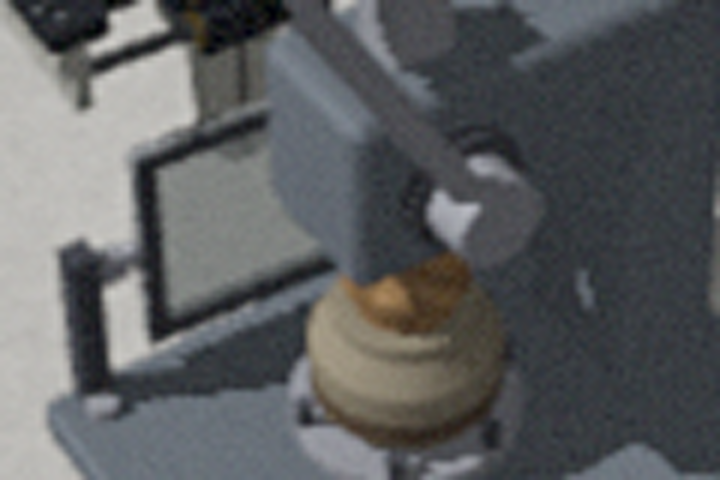

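Request:
step_arm(
  targets=[
    [1, -0.01, 0, 0, 0],
    [1, -0.02, 0, 0, 0],
    [1, -0.03, 0, 0, 0],
    [1, -0.04, 0, 0, 0],
    [1, -0.05, 0, 0, 0],
    [1, -0.06, 0, 0, 0],
    [1, -0.06, 0, 0, 0],
    [1, -0.06, 0, 0, 0],
  ],
)

```text
clock: 7.4
ee_pos: [0.4978, 0.0219, 0.1343]
tool_rot: [-180.0, -0.2, 173.5]
ft_force: [-8.0, -1.3, 5.0]
gripper_width: 0.0004
```

```bash
python3 - <<'E'
from h import *
import cv2
rel(-.0965,-.025,.134)
for n in("scene",):
    a=robot.get_image(n)["color"][:,:,::-1]
    a=a[230:310,250:370] 
    cv2.imwrite(f"pics/{n}6.png",cv2.resize(a,None,fx=6,fy=6,interpolation=2))
E
```

```text
pressTCP [-0.094  -0.0233  0.1343] yaw [-179.97   -0.22  173.5 ] F [-8.  -1.3  5. ] t 7.4
units [ 0.05  -0.034  0.006] turn -0.002
```

View pics/scene6.png

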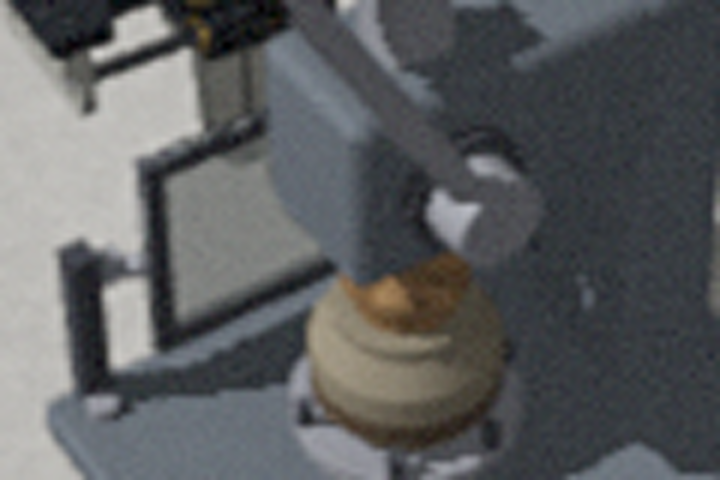

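Request:
step_arm(
  targets=[
    [1, -0.01, 0, 0, 0],
    [1, -0.02, 0, 0, 0],
    [1, -0.03, 0, 0, 0],
    [1, -0.04, 0, 0, 0],
    [1, -0.05, 0, 0, 0],
    [1, -0.06, 0, 0, 0],
    [1, -0.06, 0, 0, 0],
    [1, -0.06, 0, 0, 0],
  ],
)

```text
clock: 8.45
ee_pos: [0.498, 0.0218, 0.1342]
tool_rot: [-180.0, -0.5, 173.5]
ft_force: [-16.1, -1.7, 13.8]
gripper_width: 0.0005
```

```bash
python3 - <<'E'
from h import *
import cv2
rel(-.0965,-.025,.134)
for n in("scene",):
    a=robot.get_image(n)["color"][:,:,::-1]
    a=a[230:310,250:370] 
    cv2.imwrite(f"pics/{n}7.png",cv2.resize(a,None,fx=6,fy=6,interpolation=2))
E
```

```text
pressTCP [-0.0938 -0.0233  0.1342] yaw [-179.95   -0.54  173.53] F [-16.1  -1.7  13.8] t 8.45
units [ 0.054 -0.034  0.005] turn 0.001
```

View pics/scene7.png

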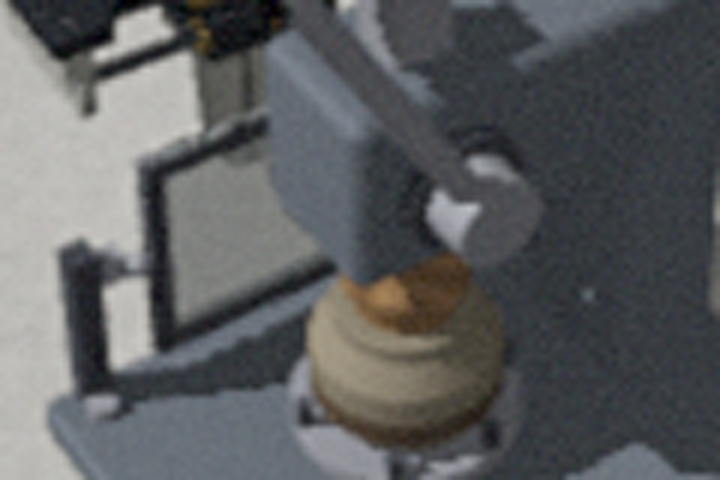

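Request:
step_arm(
  targets=[
    [1, 0.3, 0, 0, 0],
    [0.5, 0.8, 0, -0.3, 0],
    [0, 1.0, 0, -1.2, 0],
    [-0.5, 1.0, 0, -2.1, 0],
    [-1, 1.0, 0, -3.0, 0],
    [-1, 1.0, 0, -3.9, 0],
    [-1, 1.0, -0.3, -4.8, 0],
    [-1, 1.0, -0.6, -5.3, 0],
  ],
)

```text
clock: 9.5
ee_pos: [0.4504, -0.0029, 0.4022]
tool_rot: [-180.0, 0.3, 173.5]
ft_force: [0.3, 0.6, -0.5]
gripper_width: 0.0658
```

```bash
python3 - <<'E'
from h import *
import cv2
rel(.0,-.085,.395)
for n in("scene","top"):
    a=robot.get_image(n)["color"][:,:,::-1]
    a=a[150:310,220:400] 
    cv2.imwrite(f"pics/{n}8.png",cv2.resize(a,None,fx=3.7,fy=3.7,interpolation=2))
E
```

```text
pressTCP [-0.1383 -0.0532  0.4022] yaw [-179.98    0.31  173.51] F [ 0.3  0.6 -0.5] t 9.5
units [-2.766 -0.635  0.159] turn -0.001
```

View pics/scene8.png

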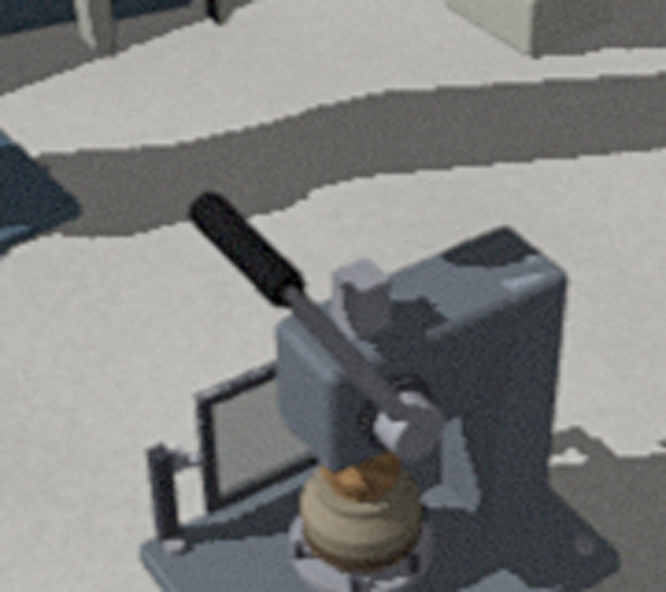

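View pics/top8.png

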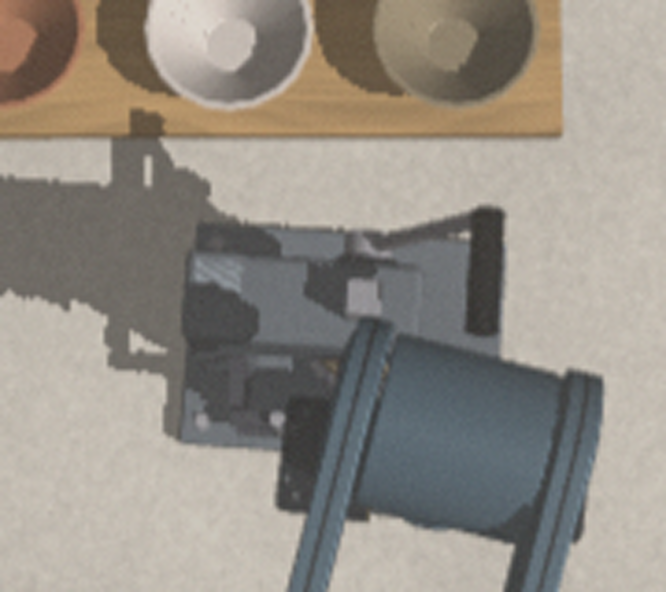

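Request:
step_arm(
  targets=[
    [-1, -0.6, -0.2, 0, 0],
    [-1, -1.2, -0.4, 0, 0],
    [-1, -1.8, -0.6, 0, 0],
    [-1, -2.4, -0.66, 0, 0],
    [-1, -2.8, -0.66, 0.1, 0],
    [-1, -2.8, -0.66, 0.16, 0],
    [-1, -2.8, -0.66, 0.16, 0],
    [-1, -2.8, -0.66, 0.16, 0],
  ],
)

```text
clock: 10.6
ee_pos: [0.5843, -0.0509, 0.3918]
tool_rot: [-180.0, 0.0, 173.5]
ft_force: [-0.3, -0.6, -0.0]
gripper_width: 0.093
```

```bash
python3 - <<'E'
from h import *
import cv2
rel(.0,-.085,.337)
for n in("scene","wrist"):
    a=robot.get_image(n)["color"][:,:,::-1]
    if n=="scene":a=cv2.resize(a[150:310,220:400],None,fx=3.7,fy=3.7,interpolation=2)
    cv2.imwrite(f"pics/{n}9.png",a)
E
```

```text
pressTCP [ 1.000e-04 -8.580e-02  3.918e-01] yaw [-1.8000e+02  2.0000e-02  1.7348e+02] F [-0.3 -0.6 -0. ] t 10.6
units [0.003 0.017 1.095] turn -0.003
```

View pics/scene9.png

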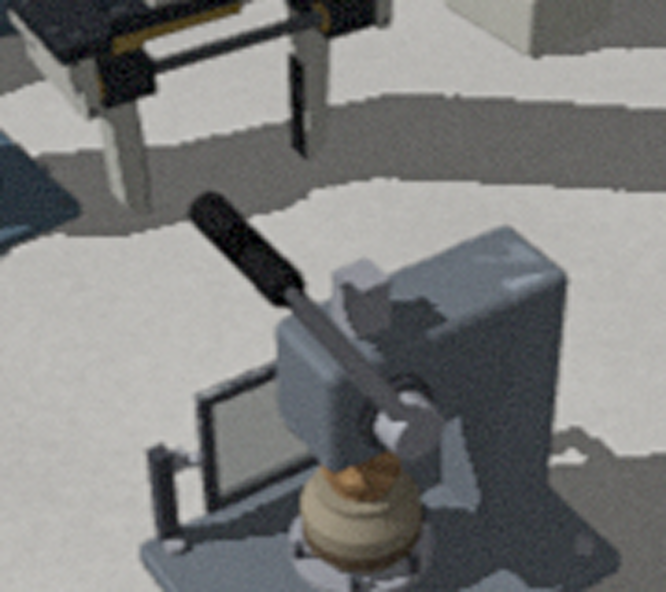

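View pics/wrist9.png

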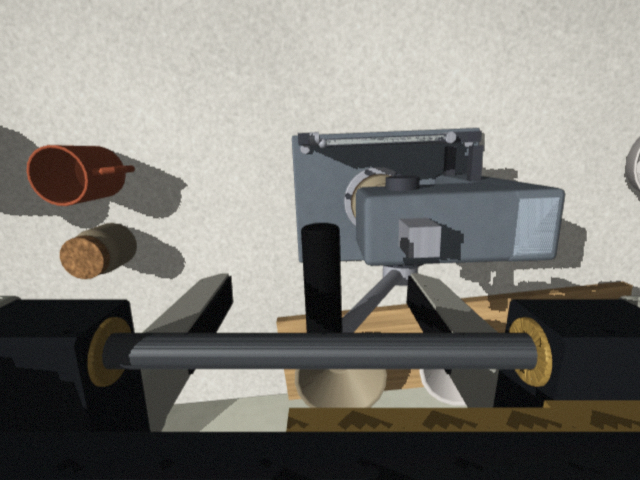

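Request:
step_arm(
  targets=[
    [-1, 0, 0, 0.4, 0],
    [-1, 0, 0, 0.8, 0],
    [-1, 0, 0, 1.1, 0],
    [-1, 0, 0, 1.1, 0],
    [0.2, 0, 0, 1.1, 0],
    [1, 0, 0, 1.1, 0],
    [1, 0, 0, 1.1, 0],
    [1, 0, 0, 1.1, 0],
  ],
  force=40,
)

```text
clock: 11.7
ee_pos: [0.585, -0.0514, 0.3367]
tool_rot: [-180.0, 0.0, 173.5]
ft_force: [0.7, -0.2, -1.6]
gripper_width: 0.0576
```

Request:
step_arm(
  targets=[
    [1, 0, 0, 0, 0],
    [1, 0, 0, 0, 0],
    [1, 0, 0, 0, 0],
    [1, 0, 0, 0, 0],
    [1, 0, 0, 0, 0],
    [1, 0, 0, 0, 0],
    [1, 0, 0, 0, 0],
    [1, 0, 0, 0, 0],
  ],
)

```text
clock: 12.7
ee_pos: [0.5849, -0.0512, 0.3363]
tool_rot: [180.0, -0.0, 173.5]
ft_force: [0.3, 1.0, -0.6]
gripper_width: 0.0232
```

```bash
python3 - <<'E'
from h import *
rel(.0,-.085,.337)
p0=pp(robot.read_state()['ee_pos'])
a0=np.radians(60)
for L in (.1,.2,.3,.4,.5,.6,.7,.8,.9,1.0,1.1,1.2):
    a=a0-L;dy=-.17*(np.cos(a)-np.cos(a0));dz=.17*(np.sin(a)-np.sin(a0));print(L,round(dy/.05,3),round(-dz/.05,3))
E
```

```text
pressTCP [ 0.0007 -0.0861  0.3363] yaw [ 1.7999e+02 -1.0000e-02  1.7347e+02] F [ 0.3  1.  -0.6] t 12.7
units [ 0.015  0.021 -0.013] turn -0.004
0.1 -0.285 0.184
0.2 -0.551 0.396
0.3 -0.794 0.634
0.4 -1.012 0.894
0.5 -1.204 1.175
0.6 -1.366 1.474
0.7 -1.497 1.788
0.8 -1.597 2.113
0.9 -1.663 2.446
1.0 -1.696 2.784
1.1 -1.695 3.124
1.2 -1.66 3.462
```

Request:
step_arm(
  targets=[
    [1, 0, -0.14, 0.09, 0],
    [1, 0, -0.285, 0.185, 0],
    [1, 0, -0.42, 0.29, 0],
    [1, 0, -0.55, 0.395, 0],
    [1, 0, -0.675, 0.515, 0],
    [1, 0, -0.795, 0.635, 0],
    [1, 0, -0.905, 0.76, 0],
    [1, 0, -1.01, 0.895, 0],
  ],
)

```text
clock: 13.7
ee_pos: [0.5792, -0.1019, 0.2913]
tool_rot: [-180.0, 0.0, 173.5]
ft_force: [3.3, 1.9, 3.5]
gripper_width: 0.0232
```

```bash
cat >> h.py <<'E'
def lev():
    s=robot.read_state();p=pp(s['ee_pos']);r=p-np.array([0,0,.19])
    print('t',s['clock'],'press',p.round(4),'lever',round(np.pi/3-np.arctan2(r[2],-r[1]),3),'r',round(np.hypot(r[1],r[2]),4),'F',s['ft_force'].round(1),'Fpress xy',(complex(*s['ft_force'][:2])*np.exp(-1j*ya)).__format__('.1f'),'w',round(s['gripper_width'],4),'T',s['wrist_torque'].round(2))
E
python3 -c "
from h import *
lev()"
```

```text
t 13.7 press [ 0.0008 -0.1371  0.2913] lever 0.411 r 0.1705 F [3.3 1.9 3.5] Fpress xy 3.1+2.3j w 0.0232 T [ 0.94 -0.68  0.19]
```

Request:
step_arm(
  targets=[
    [1, 0, -0.05, 0.07, 0],
    [1, 0, -0.1, 0.14, 0],
    [1, 0, -0.147, 0.21, 0],
    [1, 0, -0.192, 0.281, 0],
    [1, 0, -0.235, 0.355, 0],
    [1, 0, -0.277, 0.43, 0],
    [1, 0, -0.317, 0.505, 0],
    [1, 0, -0.354, 0.58, 0],
  ],
)

```text
clock: 14.7
ee_pos: [0.5768, -0.1191, 0.2624]
tool_rot: [180.0, -0.0, 173.5]
ft_force: [1.2, 4.1, 4.7]
gripper_width: 0.0231
```

```bash
python3 -c "
from h import *
lev()"
```

```text
t 14.7 press [ 0.0004 -0.1544  0.2624] lever 0.609 r 0.1705 F [1.2 4.1 4.7] Fpress xy 0.7+4.2j w 0.0231 T [ 1.28 -0.29  0.16]
```

Request:
step_arm(
  targets=[
    [1, 0, -0.015, 0.035, 0],
    [1, 0, -0.03, 0.07, 0],
    [1, 0, -0.045, 0.105, 0],
    [1, 0, -0.062, 0.14, 0],
    [1, 0, -0.078, 0.175, 0],
    [1, 0, -0.092, 0.21, 0],
    [1, 0, -0.092, 0.21, 0],
    [1, 0, -0.092, 0.21, 0],
  ],
)

```text
clock: 15.7
ee_pos: [0.5764, -0.123, 0.2527]
tool_rot: [180.0, -0.0, 173.5]
ft_force: [-0.3, 5.4, 6.1]
gripper_width: 0.0233
```

```bash
python3 -c "
from h import *
import cv2
lev()
a=robot.get_image('scene')['color'][:,:,::-1][190:320,240:400]
cv2.imwrite('pics/s10.png',cv2.resize(a,None,fx=4,fy=4,interpolation=2))
a0=np.radians(60)-.667
for L in (.70,.74,.78,.82,.86,.9,.94,.98,1.02,1.06,1.1):
    a=np.pi/3-L;print(L,round(-.17*(np.cos(a)-np.cos(a0))/.05,3),round(-.17*(np.sin(a)-np.sin(a0))/.05,3))
"
```

```text
t 15.7 press [ 0.0004 -0.1583  0.2527] lever 0.67 r 0.1703 F [-0.3  5.4  6.1] Fpress xy -0.9+5.4j w 0.0233 T [ 1.34 -0.09  0.16]
0.7 -0.04 0.105
0.74 -0.084 0.234
0.78 -0.122 0.364
0.82 -0.155 0.496
0.86 -0.183 0.629
0.9 -0.206 0.763
0.94 -0.223 0.898
0.98 -0.235 1.033
1.02 -0.242 1.169
1.06 -0.243 1.305
1.1 -0.238 1.441
```

View pics/s10.png

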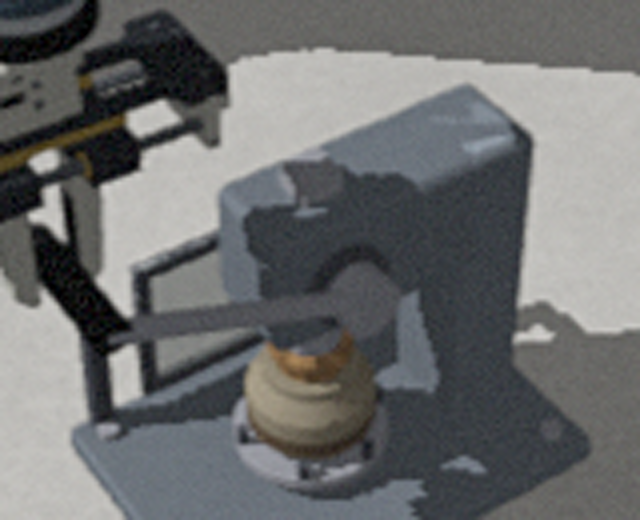

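Request:
step_arm(
  targets=[
    [1, 0, -0.02, 0.05, 0],
    [1, 0, -0.04, 0.105, 0],
    [1, 0, -0.055, 0.15, 0],
    [1, 0, -0.07, 0.19, 0],
    [1, 0, -0.084, 0.234, 0],
    [1, 0, -0.084, 0.234, 0],
    [1, 0, -0.084, 0.234, 0],
    [1, 0, -0.084, 0.234, 0],
  ],
)

```text
clock: 16.75
ee_pos: [0.5759, -0.127, 0.2409]
tool_rot: [179.9, -0.0, 173.5]
ft_force: [0.1, 6.2, 6.3]
gripper_width: 0.0232
```

```bash
python3 -c "
from h import *
lev()
"
```

```text
t 16.75 press [ 0.0004 -0.1624  0.2409] lever 0.744 r 0.1701 F [0.1 6.2 6.3] Fpress xy -0.6+6.1j w 0.0232 T [ 1.44 -0.11  0.29]
```

Request:
step_arm(
  targets=[
    [1, 0, -0.013, 0.04, 0],
    [1, 0, -0.025, 0.08, 0],
    [1, 0, -0.036, 0.12, 0],
    [1, 0, -0.046, 0.16, 0],
    [1, 0, -0.055, 0.196, 0],
    [1, 0, -0.055, 0.196, 0],
    [1, 0, -0.055, 0.196, 0],
    [1, 0, -0.055, 0.196, 0],
  ],
)

```text
clock: 17.75
ee_pos: [0.5756, -0.1296, 0.2312]
tool_rot: [179.9, -0.0, 173.5]
ft_force: [-1.3, 6.8, 6.5]
gripper_width: 0.0233
```

```bash
python3 -c "
from h import *
import cv2
lev()
a=robot.get_image('scene')['color'][:,:,::-1][250:320,280:350]
cv2.imwrite('pics/s11.png',cv2.resize(a,None,fx=8,fy=8,interpolation=2))
"
```

```text
t 17.75 press [ 0.0004 -0.165   0.2312] lever 0.802 r 0.17 F [-1.3  6.8  6.5] Fpress xy -2.1+6.6j w 0.0233 T [ 1.56 -0.01  0.26]
```

View pics/s11.png

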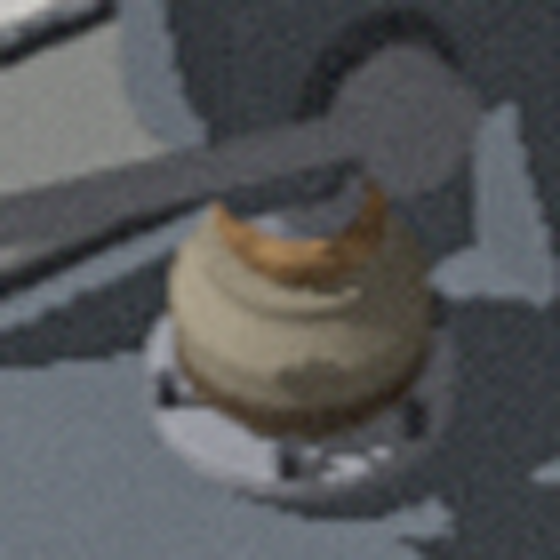

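Request:
step_arm(
  targets=[
    [1, 0, -0.006, 0.025, 0],
    [1, 0, -0.012, 0.05, 0],
    [1, 0, -0.018, 0.075, 0],
    [1, 0, -0.023, 0.1, 0],
    [1, 0, -0.028, 0.125, 0],
    [1, 0, -0.03, 0.133, 0],
    [1, 0, -0.03, 0.133, 0],
    [1, 0, -0.03, 0.133, 0],
  ],
)

```text
clock: 18.8
ee_pos: [0.5754, -0.131, 0.2248]
tool_rot: [179.9, -0.0, 173.5]
ft_force: [-0.5, 6.3, 8.6]
gripper_width: 0.0231
```

```bash
python3 -c "
from h import *
import cv2
lev()
a=robot.get_image('scene')['color'][:,:,::-1][250:320,280:350]
cv2.imwrite('pics/s12.png',cv2.resize(a,None,fx=8,fy=8,interpolation=2))
"
```

```text
t 18.8 press [ 0.0004 -0.1664  0.2248] lever 0.841 r 0.17 F [-0.5  6.3  8.6] Fpress xy -1.2+6.2j w 0.0231 T [1.7  0.03 0.21]
```

View pics/s12.png

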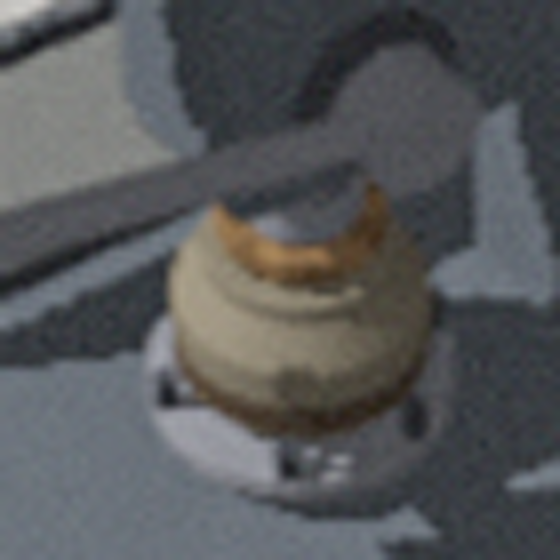

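Request:
step_arm(
  targets=[
    [1, 0, -0.005, 0.025, 0],
    [1, 0, -0.01, 0.05, 0],
    [1, 0, -0.015, 0.075, 0],
    [1, 0, -0.02, 0.1, 0],
    [1, 0, -0.024, 0.125, 0],
    [1, 0, -0.026, 0.134, 0],
    [1, 0, -0.026, 0.134, 0],
    [1, 0, -0.026, 0.134, 0],
  ],
)

```text
clock: 19.85
ee_pos: [0.5752, -0.1322, 0.218]
tool_rot: [179.9, -0.0, 173.5]
ft_force: [-0.6, 6.6, 7.8]
gripper_width: 0.0233
```

```bash
python3 -c "
from h import *
lev()
"
```

```text
t 19.85 press [ 0.0003 -0.1676  0.218 ] lever 0.882 r 0.1699 F [-0.6  6.6  7.8] Fpress xy -1.3+6.5j w 0.0233 T [ 1.72 -0.02  0.25]
```

Request:
step_arm(
  targets=[
    [1, 0, -0.004, 0.025, 0],
    [1, 0, -0.008, 0.05, 0],
    [1, 0, -0.012, 0.075, 0],
    [1, 0, -0.016, 0.1, 0],
    [1, 0, -0.019, 0.125, 0],
    [1, 0, -0.02, 0.135, 0],
    [1, 0, -0.02, 0.135, 0],
    [1, 0, -0.02, 0.135, 0],
  ],
)

```text
clock: 20.85
ee_pos: [0.5751, -0.1331, 0.2112]
tool_rot: [179.9, -0.0, 173.5]
ft_force: [0.1, 7.2, 7.7]
gripper_width: 0.0228
```

```bash
python3 -c "
from h import *
lev()
"
```

```text
t 20.85 press [ 0.0003 -0.1685  0.2112] lever 0.922 r 0.1699 F [0.1 7.2 7.7] Fpress xy -0.8+7.2j w 0.0228 T [ 1.7  -0.03  0.25]
```

.92→.96: (-0.014, 0.136).

Request:
step_arm(
  targets=[
    [1, 0, -0.003, 0.025, 0],
    [1, 0, -0.006, 0.05, 0],
    [1, 0, -0.009, 0.075, 0],
    [1, 0, -0.012, 0.1, 0],
    [1, 0, -0.013, 0.125, 0],
    [1, 0, -0.014, 0.136, 0],
    [1, 0, -0.014, 0.136, 0],
    [1, 0, -0.014, 0.136, 0],
  ],
)

```text
clock: 21.85
ee_pos: [0.575, -0.1338, 0.2046]
tool_rot: [179.9, -0.0, 173.5]
ft_force: [-1.5, 6.6, 9.8]
gripper_width: 0.0232
```

```bash
python3 -c "
from h import *
import cv2
lev()
a=robot.get_image('scene')['color'][:,:,::-1][250:320,280:350]
cv2.imwrite('pics/s13.png',cv2.resize(a,None,fx=8,fy=8,interpolation=2))
"
```

```text
t 21.85 press [ 0.0003 -0.1692  0.2046] lever 0.961 r 0.1698 F [-1.5  6.6  9.8] Fpress xy -2.3+6.4j w 0.0232 T [ 1.72 -0.02  0.26]
```

View pics/s13.png

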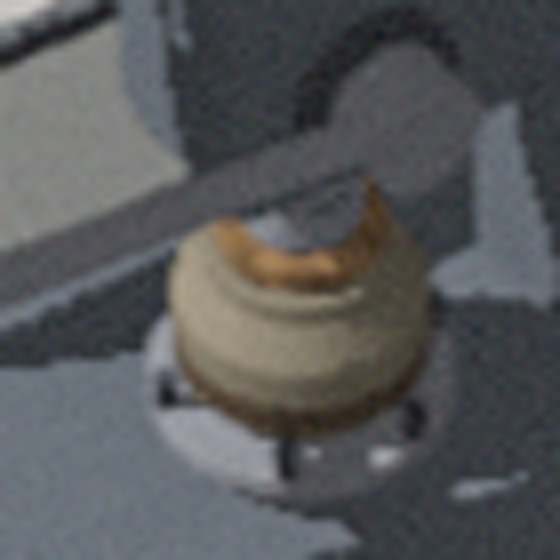

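Request:
step_arm(
  targets=[
    [1, 0, -0.002, 0.025, 0],
    [1, 0, -0.004, 0.05, 0],
    [1, 0, -0.005, 0.075, 0],
    [1, 0, -0.006, 0.1, 0],
    [1, 0, -0.007, 0.125, 0],
    [1, 0, -0.008, 0.136, 0],
    [1, 0, -0.008, 0.136, 0],
    [1, 0, -0.008, 0.136, 0],
  ],
)

```text
clock: 22.9
ee_pos: [0.5749, -0.1341, 0.1979]
tool_rot: [179.9, -0.0, 173.5]
ft_force: [-0.4, 7.0, 9.3]
gripper_width: 0.0229
```

```bash
python3 -c "
from h import *
lev()
"
```

```text
t 22.9 press [ 0.0002 -0.1696  0.1979] lever 1.001 r 0.1697 F [-0.4  7.   9.3] Fpress xy -1.2+6.9j w 0.0229 T [1.93 0.04 0.28]
```

Request:
step_arm(
  targets=[
    [1, 0, -0.001, 0.025, 0],
    [1, 0, -0.002, 0.05, 0],
    [1, 0, -0.002, 0.075, 0],
    [1, 0, -0.002, 0.1, 0],
    [1, 0, -0.002, 0.12, 0],
    [1, 0, -0.002, 0.136, 0],
    [1, 0, -0.002, 0.136, 0],
    [1, 0, -0.002, 0.136, 0],
  ],
)

```text
clock: 23.9
ee_pos: [0.575, -0.1343, 0.1916]
tool_rot: [179.9, 0.0, 173.5]
ft_force: [-2.0, 7.3, 12.0]
gripper_width: 0.0229
```

```bash
python3 -c "
from h import *
import cv2
lev()
a=robot.get_image('scene')['color'][:,:,::-1][250:320,280:350]
cv2.imwrite('pics/s14.png',cv2.resize(a,None,fx=8,fy=8,interpolation=2))
"
```

```text
t 23.9 press [ 0.0003 -0.1697  0.1916] lever 1.038 r 0.1697 F [-2.   7.3 12. ] Fpress xy -2.8+7.0j w 0.0229 T [1.72 0.27 0.27]
```

View pics/s14.png

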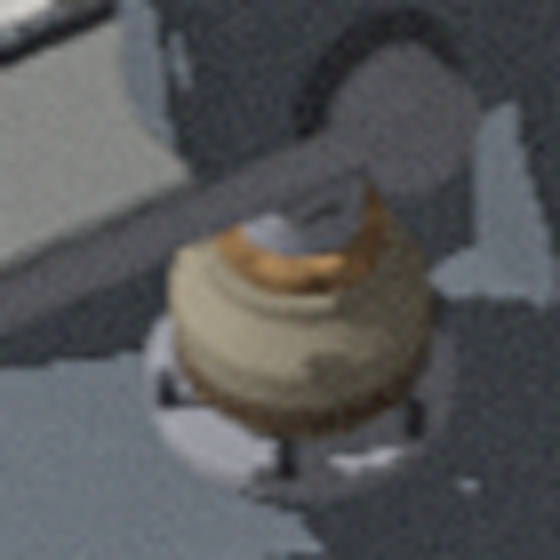

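Request:
step_arm(
  targets=[
    [1, 0, 0, 0.02, 0],
    [1, 0, 0, 0.04, 0],
    [1, 0, 0, 0.06, 0],
    [1, 0, 0, 0.08, 0],
    [1, 0, 0, 0.08, 0],
    [1, 0, 0, 0.08, 0],
    [1, 0, 0, 0.08, 0],
    [1, 0, 0, 0.08, 0],
  ],
)

```text
clock: 24.95
ee_pos: [0.575, -0.1343, 0.1891]
tool_rot: [180.0, 0.1, 173.5]
ft_force: [-5.8, 9.9, 19.8]
gripper_width: 0.0227
```

```bash
python3 -c "
from h import *
lev()
"
```

```text
t 24.95 press [ 0.0003 -0.1697  0.1891] lever 1.053 r 0.1697 F [-5.8  9.9 19.8] Fpress xy -6.9+9.2j w 0.0227 T [1.85 0.75 0.28]
```

Request:
step_arm(
  targets=[
    [1, 0, 0, -0.1, 0],
    [1, 0, 0.005, -0.22, 0],
    [1, 0, 0.014, -0.39, 0],
    [1, 0, 0.032, -0.56, 0],
    [1, 0, 0.062, -0.725, 0],
    [1, 0, 0.098, -0.89, 0],
    [1, 0, 0.145, -1.055, 0],
    [1, 0, 0.198, -1.215, 0],
  ],
)

```text
clock: 25.95
ee_pos: [0.5757, -0.124, 0.2449]
tool_rot: [179.9, -0.2, 173.5]
ft_force: [3.8, 9.9, -5.6]
gripper_width: 0.0231
```

```bash
python3 -c "
from h import *
lev()
"
```

```text
t 25.95 press [-2.000e-04 -1.594e-01  2.449e-01] lever 0.715 r 0.1686 F [ 3.8  9.9 -5.6] Fpress xy 2.6+10.2j w 0.0231 T [ 0.99 -0.56  0.3 ]
```

```bash
python3 -c "
from h import *
import cv2
lev()
a=robot.get_image('scene')['color'][:,:,::-1][190:320,240:400]
cv2.imwrite('pics/s15.png',cv2.resize(a,None,fx=4,fy=4,interpolation=2))
lev()
"
```

```text
t 25.95 press [-2.000e-04 -1.594e-01  2.449e-01] lever 0.715 r 0.1686 F [ 3.8  9.9 -5.6] Fpress xy 2.6+10.2j w 0.0231 T [ 0.99 -0.56  0.3 ]
t 26.0 press [-1.00e-04 -1.59e-01  2.46e-01] lever 0.708 r 0.1686 F [ 2.5  9.3 -4.4] Fpress xy 1.5+9.5j w 0.0231 T [ 0.99 -0.33  0.21]
```

View pics/s15.png

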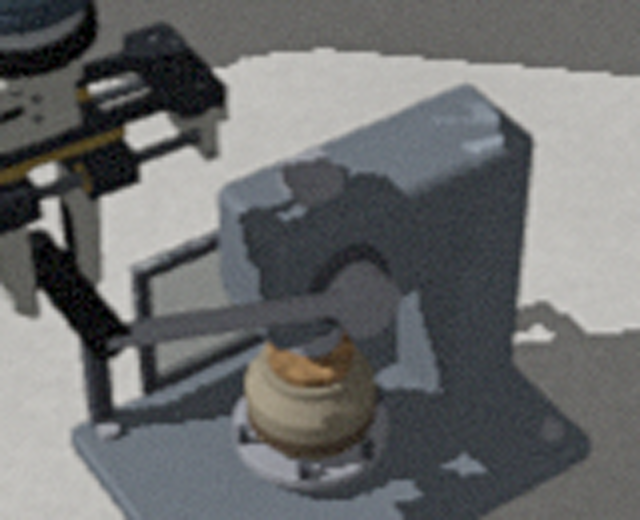

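```bash
python3 -c "
import cv2,numpy as np
A=[]
for f in ('pics/s10.png','pics/s15.png'):
    a=cv2.imread(f)[280:480,210:410];A.append(cv2.resize(a,None,fx=2,fy=2,interpolation=2))
cv2.imwrite('pics/cmp.png',np.hstack(A))"
```

```text
(no output)
```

View pics/cmp.png

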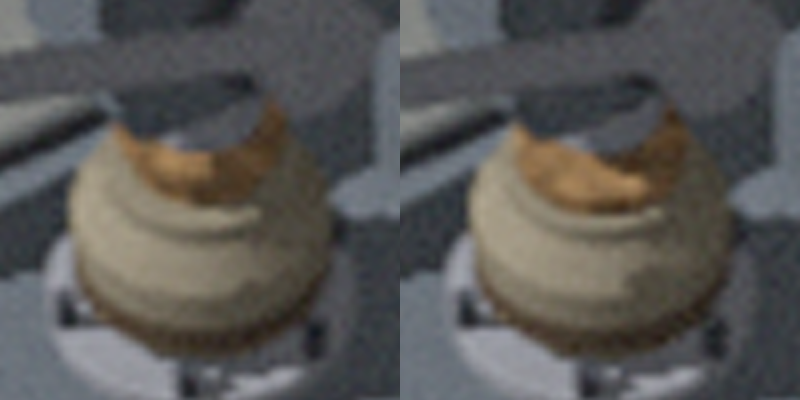

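```bash
python3 -c "
from h import *
c=-SC['E'][:,:3].T@SC['E'][:,3]
p=wp(0.002,0,0);d=(c-p)[:2];d/=np.hypot(*d)
for r,z in ((.027,.0975),(.027,.1055),(.027,.1075),(.027,.1115),(.019,.1055),(.019,.1159),(.041,.0975),(.041,.0395),(.027,.1195)):
    q=p+np.array([*d*r,z]);u=proj(SC,q);print(r,z,'crop15',((u[0]-240)*4-210)*2,((u[1]-190)*4-280)*2)
"
```

```text
0.027 0.0975 crop15 196.7627136201918 217.92776890523373
0.027 0.1055 crop15 196.70151521242042 199.59452698157975
0.027 0.1075 crop15 196.68612440987135 194.98389548292744
0.027 0.1115 crop15 196.6552324485383 185.72957300557118
0.019 0.1055 crop15 196.6378829031455 180.53215979613105
0.019 0.1159 crop15 196.55750410589144 156.45303765453264
0.041 0.0975 crop15 196.87586174052558 251.82361585350736
0.041 0.0395 crop15 197.30304001257036 379.7936544732065
0.027 0.1195 crop15 196.59300339053925 167.0875786052584
```

Request:
step_arm(
  targets=[
    [1, 0, 0.062, -0.158, 0],
    [1, 0, 0.131, -0.314, 0],
    [1, 0, 0.208, -0.465, 0],
    [1, 0, 0.293, -0.613, 0],
    [1, 0, 0.385, -0.755, 0],
    [1, 0, 0.485, -0.894, 0],
    [1, 0, 0.59, -1.025, 0],
    [1, 0, 0.703, -1.154, 0],
  ],
)

```text
clock: 27.0
ee_pos: [0.5785, -0.0902, 0.3029]
tool_rot: [180.0, -0.4, 173.5]
ft_force: [-4.0, 5.0, -9.7]
gripper_width: 0.0232
```

```bash
python3 -c "
from h import *
lev()
"
```

```text
t 27.0 press [-0.0012 -0.1256  0.3029] lever 0.315 r 0.1688 F [-4.   5.  -9.7] Fpress xy -4.5+4.5j w 0.0232 T [0.28 0.69 0.13]
```

Request:
step_arm(
  targets=[
    [1, 0, 0.083, -0.085, 0],
    [1, 0, 0.168, -0.168, 0],
    [1, 0, 0.256, -0.249, 0],
    [1, 0, 0.347, -0.327, 0],
    [1, 0, 0.441, -0.4, 0],
    [1, 0, 0.537, -0.47, 0],
    [1, 0, 0.635, -0.535, 0],
    [1, 0, 0.737, -0.6, 0],
  ],
)

```text
clock: 28.0
ee_pos: [0.5812, -0.0564, 0.3345]
tool_rot: [-179.7, -0.4, 173.3]
ft_force: [-10.9, -3.8, -1.4]
gripper_width: 0.0231
```

```bash
python3 -c "
from h import *
lev()
"
```

```text
t 28.0 press [-0.0023 -0.0916  0.3345] lever 0.041 r 0.1711 F [-10.9  -3.8  -1.4] Fpress xy -10.4-5.0j w 0.0231 T [-1.1   1.86  0.12]
```

Request:
step_arm(
  targets=[
    [1, 0, 0.03, -0.017, 0],
    [1, 0, 0.057, -0.03, 0],
    [1, 0, 0.057, -0.03, 0],
    [1, 0, 0.057, -0.03, 0],
    [1, 0, 0.057, -0.03, 0],
    [1, 0, 0.057, -0.03, 0],
    [1, 0, 0.057, -0.03, 0],
    [1, 0, 0.057, -0.03, 0],
  ],
)

```text
clock: 29.0
ee_pos: [0.5816, -0.0536, 0.3362]
tool_rot: [-179.7, -0.4, 173.4]
ft_force: [-11.6, -2.0, -0.6]
gripper_width: 0.0233
```

```bash
python3 -c "
from h import *
import cv2
lev()
a=robot.get_image('scene')['color'][:,:,::-1][150:310,220:400]
cv2.imwrite('pics/s16.png',cv2.resize(a,None,fx=3.7,fy=3.7,interpolation=2))
"
```

```text
t 29.0 press [-0.0022 -0.0888  0.3362] lever 0.022 r 0.1711 F [-11.6  -2.   -0.6] Fpress xy -11.3-3.3j w 0.0233 T [-1.01  2.01  0.39]
```

View pics/s16.png

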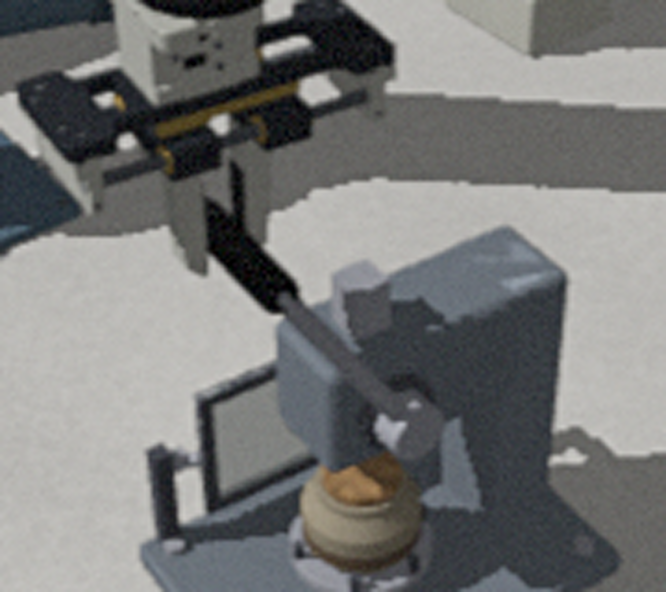

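Request:
step_arm(
  targets=[
    [1, 0, 0.05, -0.03, 0],
    [1, 0, 0.05, -0.03, 0],
    [0.8, 0, 0.05, -0.03, 0],
    [0.6, 0, 0.05, -0.03, 0],
    [0.2, 0, 0.05, -0.03, 0],
    [-0.3, 0, 0.05, -0.03, 0],
    [-0.8, 0, 0.05, -0.03, 0],
    [-1, 0, 0.05, -0.03, 0],
  ],
)

```text
clock: 30.05
ee_pos: [0.5854, -0.049, 0.3378]
tool_rot: [-180.0, 0.0, 173.5]
ft_force: [-0.3, 0.8, -1.0]
gripper_width: 0.0586
```

Request:
step_arm(
  targets=[
    [-1, 0, 0, 0, 0],
    [-1, 0, 0, 0, 0],
    [-1, 0, 0, 0, 0],
    [-1, 0, 0, 0, 0],
    [-1, 0, 0, -0.3, 0],
    [-1, 0, 0, -0.6, 0],
    [-1, 0, 0, -0.9, 0],
    [-1, 0, 0, -1.2, 0],
  ],
)

```text
clock: 31.05
ee_pos: [0.5853, -0.0489, 0.3992]
tool_rot: [-180.0, 0.1, 173.5]
ft_force: [-1.0, 0.3, 0.5]
gripper_width: 0.0929
```

Request:
step_arm(
  targets=[
    [-1, 0.5, 0, -0.1, 0],
    [-1, 1.0, 0, -0.1, 0],
    [-1, 1.5, 0, -0.1, 0],
    [-1, 2.0, 0, -0.1, 0],
    [-1, 2.5, 0, -0.1, 0],
    [-1, 3.0, 0, -0.1, 0],
    [-1, 3.0, 0, -0.1, 0],
    [-1, 3.0, 0, -0.1, 0],
  ],
)

```text
clock: 32.05
ee_pos: [0.4368, -0.032, 0.4032]
tool_rot: [-180.0, 0.1, 173.5]
ft_force: [0.8, -0.3, 0.3]
gripper_width: 0.0928
```

```bash
python3 -c "
from h import *
import cv2
lev()
for n in('scene','top'):
    a=robot.get_image(n)['color'][:,:,::-1]
    cv2.imwrite(f'pics/{n}17.png',a)
    b0=cv2.imread(f'pics/{n}0.png')
    cv2.imwrite(f'pics/d{n}17.png',cv2.absdiff(b0,a.copy()))
    if n=='scene': cv2.imwrite('pics/s17.png',cv2.resize(a[190:310,240:400],None,fx=5,fy=5,interpolation=2))
"
```

```text
t 32.05 press [-0.1486 -0.0837  0.4032] lever -0.15 r 0.2291 F [ 0.8 -0.3  0.3] Fpress xy 0.8-0.2j w 0.0928 T [ 0.07 -0.04  0.04]
```

View pics/s17.png

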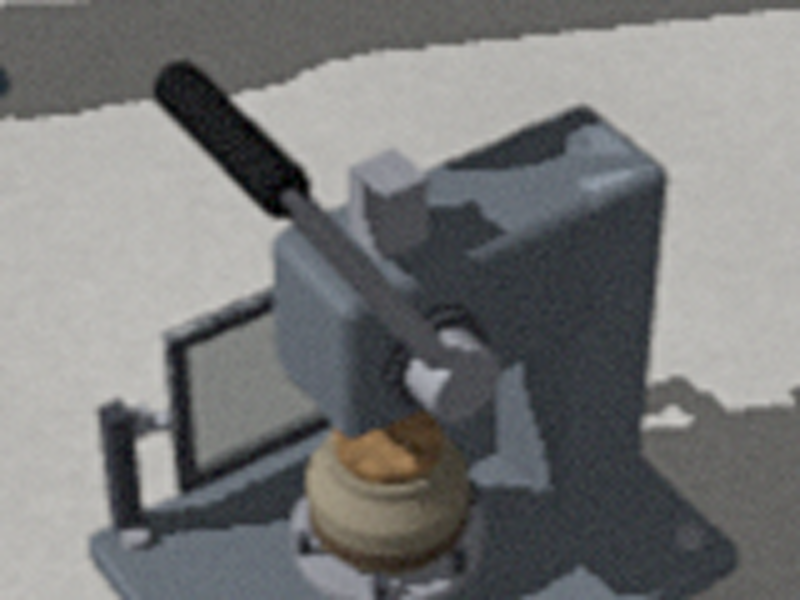

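View pics/top17.png

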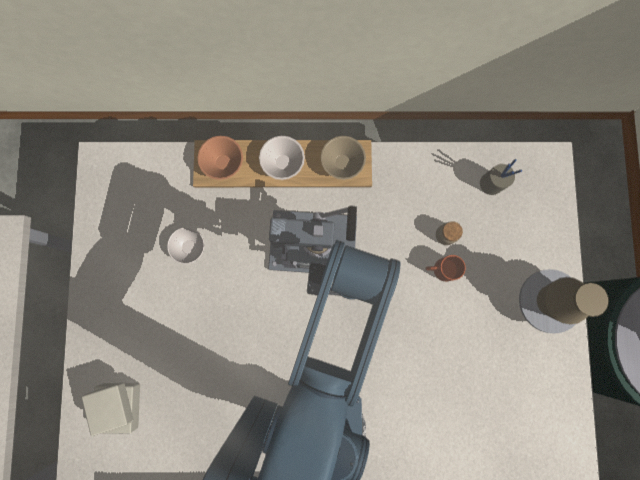

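```bash
python3 -c "
import cv2,numpy as np
A=[cv2.resize(cv2.imread(f)[265:315,290:340],None,fx=8,fy=8,interpolation=2) for f in ('pics/scene0.png','pics/scene17.png')]
cv2.imwrite('pics/cmp2.png',np.hstack(A))"
```

```text
(no output)
```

View pics/cmp2.png

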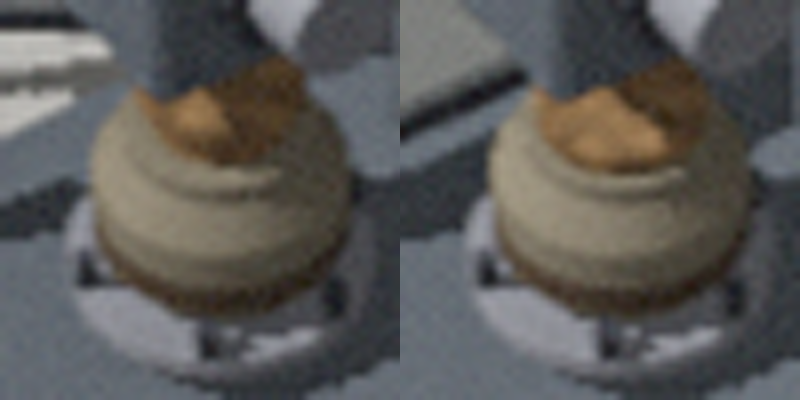

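```bash
python3 -c "
from rig import robot
print(robot.close_job())"
```

```text
the job is handed in; nothing more can be done
None
```

I shut the guard, pressed the stopper home, eased the lever back to its rest and let go. The job was handed in at about 32 s, and no verdict came back.

- **Guard:** I pushed it over its catch with closed fingers until it stood against its stop. The push force peaked at about 16 N there. Later pictures show it still shut.
- **Stopper:** I pulled the lever down to about 1.05 rad. The upward force on the gripper was about 9 N while pressing, then rose from 12 to 20 N over the last 0.015 rad. I took that as bottomed and stopped. The cork's lower edge sits on the image row predicted for the flange lying on the rim. That agrees to about 1 mm, after a small correction taken from the ram foot's position.
- **Lever:** I eased it back at about 0.4 rad/s or slower. It was about 0.02 rad from rest when I opened the gripper, and the last picture shows it at rest.
- **Bystanders and arm:** The mug, spare jar and bowl look unmoved in the top view. I judged that by eye and did not measure it. The arm is withdrawn and touching nothing.

**Unexplained:** during the ease-back the wrist showed sideways forces of about 10 N, and the tool drifted 1 to 2 mm on the bar. I put this down to the bar slipping slightly in the pads. It vanished when I let go.

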